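# Turn the wrong-way-round scraper in the shop's tool rack

## Task

The orange-handled scraper has been put in the purple counter rack the wrong way round, with its steel blade sticking out. Take it out, lay it down on the clear counter in front of the rack and let go, then take it by the handle and put it back in its own slot blade first, under the metal bar and fully home, so that the handle sticks out like its neighbours'. Do not disturb the other tools or goods.

Things in the scene. Friction and masses are not known exactly. Their poses are not given: they have to be found in the camera images.
- rack: Purple block fixed on the counter, 130 mm (its x) by 246 mm (its y), 45 mm high; origin at the centre of its underside. +x points into the slots, away from the robot. Three slots along x, open above and in front, at y = -82, 0, +82 mm, each 44 mm wide, floor 5 mm above the counter, from the front face (x = -65 mm) to a stop wall (x = +55 mm). The counter in front is clear.
- rack_bar (a point): Middle of the underside of the rack's one metal bar, which lies across all three slots, 45 mm above the counter (40 mm above the slot floors), at rack x = +10 to +30 mm, 6 mm thick. Axes as the rack's. Tools pass under it lengthwise. The clear counter reaches from 0.38 m ahead of the robot's base to the rack, 0.2 m either side of the centreline.
- scraper_center (a point): Middle of the scraper, half-way up (13 mm above its flat underside). +x points to the blade edge, z up. 190 mm long, 0.2 to 0.34 kg, balances within 15 mm of here. Orange handle x = -95 to -1 mm, 30 wide, 26 high; steel neck 20 wide to +21; blade to +95 mm, 32 wide, 10 thick, underside level with the handle's. Starts in any slot, blade sticking 65 to 75 mm out of the front.
- scraper_tip (a point): Middle of the scraper's blade edge, 5 mm above its underside, 95 mm from its middle along +x; axes as the scraper's. The last 12 mm of blade are only 5 mm thick. At the start the handle's butt is 1 to 7 mm from the slot's stop wall; when the scraper is home this edge is there instead.
- scraper_butt (a point): End of the scraper's handle, 95 mm from its middle along -x, 13 mm above its underside; axes as the scraper's.
- file_center (a point): Bystander: middle of a flat file with black handle, half-way up the handle; 190 mm long, handle 30 mm wide and 26 mm high, lying in another slot with some 65 to 75 mm of handle sticking out. +x points to its steel end.
- punch_center (a point): Bystander: middle of a square steel punch with yellow handle, of the same size and lying the same way in the remaining slot. +x points to its steel end.
- paint_can: Bystander: red paint can, 86 mm across, 100 mm high, beside the clear counter, left or right. Origin: centre of its underside.
- varnish_can: Bystander: steel can with blue band, 76 mm across, 85 mm high, on the other side. Origin: centre of its underside.
- spray_can: Bystander: green spray can, 56 mm across, 160 mm high, far right. Origin: centre of its underside.
- tape_roll: Bystander: yellow tape roll lying flat, 90 mm across, 30 mm high, near left. Origin: centre of its underside.
- filler_tub: Bystander: white open tub, 90 mm across, 70 mm high, near right. Origin: centre of its underside.
There are look-alikes about, which are no part of the job. Leave any green look-alike of the part that bears scraper_center alone.

How it is judged:
By the outcome, as a careful person would: the job done as asked, in the order asked, and still so for the second after the job is handed in, with the robot touching nothing.
It also fails if it takes over 64 s, if anything falls off the work surface, if the arm or the gripper's body presses on something with over 40 N, if the wrist force passes 120 N, or if a joint passes its speed limit or range.

## Robot

A 6-joint arm with a two-finger parallel gripper is mounted at the origin on the work surface. World frame = base frame: x ahead of the robot, y to its left, z up, the work surface at z = 0. Lengths are in m, angles in rad, forces in N, time in s.
With the tool pointing down it reaches from about 0.3 to 0.875 m from the base axis. Payload 6.4 kg.
Tool frame: the origin (TCP) lies midway between the tips of the shut fingers; the grasp point (between the pads) lies 19 mm behind it; z points along the fingers, y is the direction in which the jaws open and shut (so a half turn about z gives the same grasp; the last joint's range is limited). The gripper opens to 85 mm and grips with 20 to 120 N. Pads are 22 mm wide; open, the fingers measure 114 mm over their backs; the gripper's body (76 mm by 85 mm) begins 54 mm behind the grasp point. The pads swing forward as they close: fully open they stand 13 mm farther back than shut.
Start: joints at [-1.465, 0.181, 1.607, -0, 1.354, -0.206], TCP at [0.176, -0.547, 0.231] pointing down, gripper open.
Joint ranges: [-2.99, 2.99], [-0.89, 2.07], [0.3, 2.58], [-1.14, 4.28], [0, 2.63], [-3.12, 3.12]. Speed limits (rad/s): [2.57, 2.57, 3.01, 3.14, 3.14, 3.14].

## Interface

Orientations are given as a unit quaternion [w, x, y, z].
In Python, from bench import ctrl, optics, ticket gives the robot as it stands. The module is installed in compiled form; this text tells all that it offers.
- The arm moves only by the tool step_arm, never from a script. Its argument "targets" is text: rows parted by semicolons, each of 6 numbers parted by spaces: the shift along the tool's x, y, z in mm, then the turn, a rotation vector about the tool's x, y, z in rad. In form: dx dy dz rx ry rz; .... A call has 1 to 8 rows; each row is the pose to reach, as a shift and turn from the pose commanded when the call began, along the tool's axes at that moment; what a row does not reach only later rows make up. A row lasts 1/8 s, in which the tool goes at most 62.5 mm and 10.7 degrees, less where a joint would pass 70% of its speed; a pose out of reach is approached as far as the arm can. A call with a gripper value outside its range is refused whole. "grip" is the opening in per cent of the stroke, from 0 (shut) to 100 (fully open), set as the call begins (left out, the last holds). The fingers move at their own pace and stop on an object; the grip force is fixed at half the most. Time passes only in rows, so rows that repeat a pose let the fingers close. It gives the time, the measured TCP pose, the force and the opening at its end, in the units of the state.
- ctrl.get_obs(): the state, without advancing time (a new reading comes with each control period).
- optics.camera(name): name is "scene" or "top" or "wrist"; returns a dict with "image" (420x560x3 uint8, red, green, blue), "mtx" (3x3 intrinsics, pixels), "D" ([k1, k2, p1, p2, k3] as OpenCV has them; the pictures are not rectified), "xyz" and "orientation" of the camera in the world. Camera axes: x right, y up, looking along -z (the intrinsics and any distortion apply to the point x, -y, -z); pixel columns grow to the right and rows downward; lengths in m; the calibration is good to about 2 mm. A picture is of the moment at which its call begins. There is no depth.
- ticket.hand_in(): hands the job in, once; it reports no verdict.
The state is a dict: "time_s": time; "q": joint angles; "dq": joint speeds; "joint_efforts": joint torques, N m; "eef_pos": TCP position; "eef_rot": TCP orientation; "wrist_force": force on the tool from outside, world axes, zero at the start; "torque": the same for the moment, N m; "opening": opening from 0.0 (shut) to 1.0 (fully open).
Only numpy, scipy, OpenCV 4.12 (cv2) and the standard library are available. Lean on these libraries where they do the work, as an engineer would, in place of code of your own. Each camera call takes 0.05 s, during which the arm holds its last target.

## Working session

There is one attempt and no reset: what is moved stays moved. The work goes in short steps, Python scripts to look and compute and a tool call to move; the robot and the scene stay as the last step left them, time stands still between calls to the robot, and variables do not carry over. Pictures are saved under pics/ and viewed, and the job is handed in when it is done.

Besides the shell and the picture viewer there is one more tool, called after "Request:" in YAML: its name, and indented under it one key for each argument. step_arm: Moves the arm, as the interface text tells. Its arguments: {"type":"object","properties":{"targets":{"type":"string"},"grip":{"type":"number"}},"required":["targets"]}

```bash
mkdir -p pics
cat > h.py <<'E'
import numpy as np, cv2, json
from bench import ctrl, optics, ticket
from scipy.spatial.transform import Rotation as R
def snap(name,fn):
    c=optics.camera(name); cv2.imwrite('pics/'+fn+'.png',c['image'][:,:,::-1])
    np.savez('pics/'+fn+'.npz',**{k:np.array(c[k]) for k in c}); return c
def load(fn): return dict(np.load('pics/'+fn+'.npz'))
def rot(q): return R.from_quat([q[1],q[2],q[3],q[0]]).as_matrix()
def ray(c,uv):
    p=cv2.undistortPoints(np.array([[uv]],float),c['mtx'],c['D'])[0,0]
    return c['xyz'], rot(c['orientation'])@np.array([p[0],-p[1],-1.])
def atz(c,uv,z):
    o,d=ray(c,uv); return o+d*(z-o[2])/d[2]
def tri(*cu):
    A=np.zeros((3,3));b=np.zeros(3);rs=[ray(c,u) for c,u in cu]
    for o,d in rs:
        d=d/np.linalg.norm(d);P=np.eye(3)-np.outer(d,d);A+=P;b+=P@o
    X=np.linalg.solve(A,b)
    return X,[np.linalg.norm(np.cross(X-o,d/np.linalg.norm(d)))*1000 for o,d in rs]
def proj(c,X):
    p=rot(c['orientation']).T@(np.array(X)-c['xyz']); p=np.array([p[0],-p[1],-p[2]])
    return cv2.projectPoints(p.reshape(1,1,3),np.zeros(3),np.zeros(3),c['mtx'],c['D'])[0][0,0]
def crop(fn,out,u0,v0,u1,v1,s):
    im=cv2.imread('pics/'+fn+'.png')[v0:v1,u0:u1]; cv2.imwrite('pics/'+out+'.png',cv2.resize(im,None,fx=s,fy=s,interpolation=cv2.INTER_CUBIC))
def toolmove(X,Rt=None):
    "shift in tool axes (mm) from current measured pose to TCP X"
    o=ctrl.get_obs(); M=rot(o['eef_rot']); d=M.T@(np.array(X)-o['eef_pos'])*1000
    rv=None if Rt is None else R.from_matrix(M.T@Rt).as_rotvec()
    return d,rv
E
python3 - <<'E'
from h import *
np.set_printoptions(precision=4,suppress=True)
for n in ['scene','top','wrist']:
    c=snap(n,n+'0'); print(n,c['xyz'],c['orientation'],c['mtx'].tolist() if hasattr(c['mtx'],'tolist') else c['mtx'],c['D'])
o=ctrl.get_obs();print(o); print(rot(o['eef_rot']))
E
```

```text
scene [1.0901 0.1423 1.0137] [0.5656 0.1595 0.2087 0.7817] [[445.1080426990503, 0.0, 278.4635490644616], [0.0, 445.1080426990503, 205.19591072386754], [0.0, 0.0, 1.0]] [-0.0206  0.      0.      0.      0.    ]
top [ 0.4033 -0.0118  1.573 ] [ 0.7161  0.0318 -0.0296 -0.6966] [[528.4234645093128, 0.0, 273.0182781592611], [0.0, 528.4234645093128, 204.09547079775973], [0.0, 0.0, 1.0]] [-0.0465  0.      0.      0.      0.    ]
wrist [ 0.2457 -0.5247  0.374 ] [ 0.7995 -0.119   0.0866 -0.5824] [[346.3488480793713, 0.0, 275.19229932883695], [0.0, 346.3488480793713, 213.9416943190993], [0.0, 0.0, 1.0]] [-0.07  0.    0.    0.    0.  ]
{'time_s': 0.15, 'q': array([-1.4653,  0.1814,  1.6078, -0.    ,  1.3538, -0.2063]), 'dq': array([ 0.0002, -0.0023, -0.0029, -0.0004,  0.0006, -0.0012]), 'joint_efforts': array([  0.0017, -44.5261, -35.1689,  -0.0002,   0.0059,  -0.    ]), 'eef_pos': array([ 0.1763, -0.5468,  0.2306]), 'eef_rot': array([-0.0007,  0.9879,  0.1552,  0.    ]), 'wrist_force': array([0.4132, 0.5143, 0.6146]), 'torque': array([-0.0163,  0.0181, -0.0468]), 'opening': 0.9960864939302362}
[[ 0.9518  0.3067 -0.0002]
 [ 0.3067 -0.9518  0.0014]
 [ 0.0003 -0.0014 -1.    ]]
```

View pics/scene0.png

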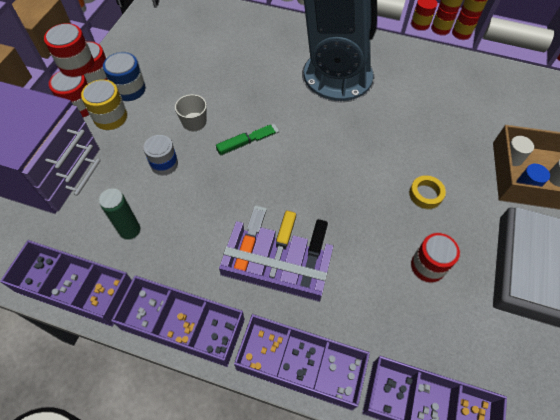

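View pics/top0.png

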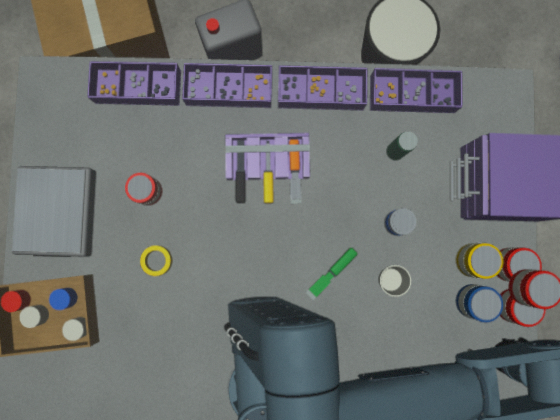

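The scraper's blade pokes out of the robot's right-hand slot (top view about 295,190; scene about 257,218). The green look-alike lies nearer the base at top (332,275). I'll enlarge both views.

Run:
```python
from h import *
crop('top0','top0c',215,125,325,210,7)
crop('scene0','scene0c',210,195,345,305,5.5)
```

```text
(no output)
```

View pics/top0c.png

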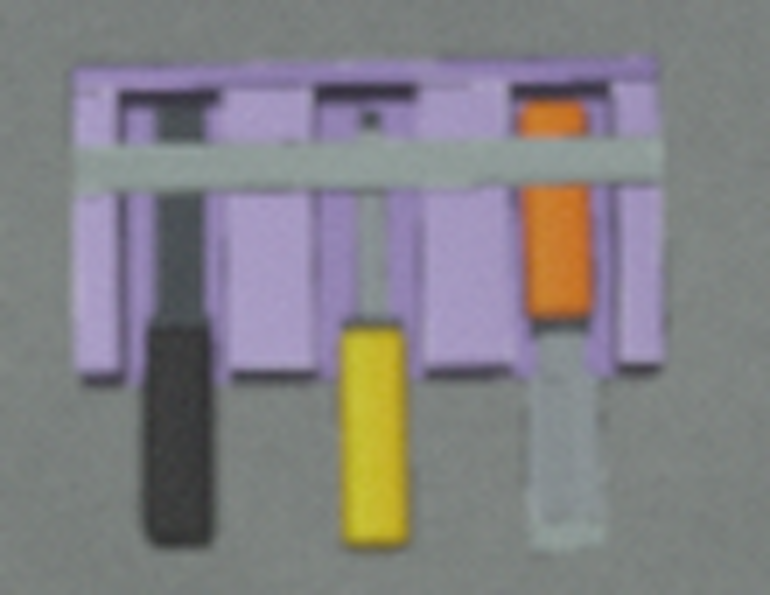

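View pics/scene0c.png

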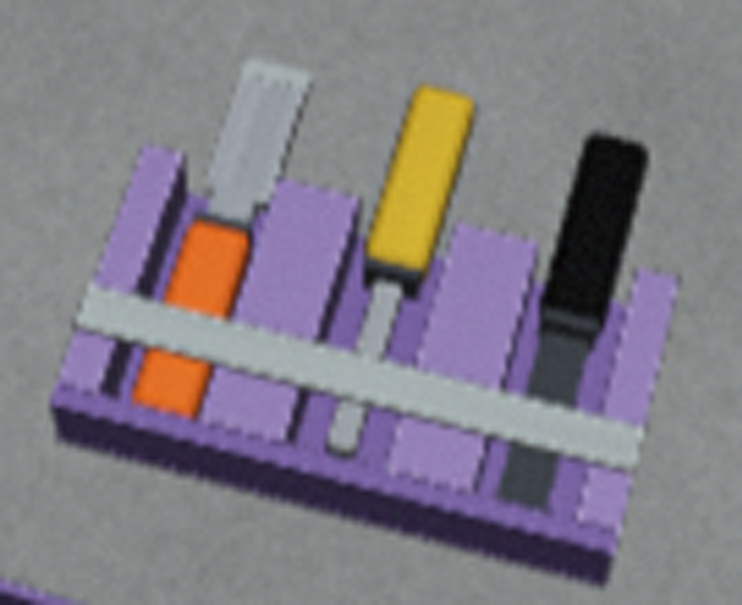

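Run:
```python
from h import *
np.set_printoptions(precision=4,suppress=True)
T=load('top0');S=load('scene0')
pts={'FR':((662,366),(148,147)),'FL':((75,374),(680,278)),'BR':((656,60),(52,398)),'BL':((72,70),(612,545)),
'tipL':((530,548),(312,72)),'tipR':((603,546),(250,62)),'buttL':((522,100),(195,415)),'buttR':((583,100),(135,403)),
'yelR':((408,545),(416,88)),'yelL':((343,545),(474,98)),
'hndEndL':((527,318),(245,235)),'hndEndR':((592,318),(195,222)),'barR':((662,140),(75,325)),'barFR':((662,185),(90,285)),'barFL':((75,190),(642,430))}
for k,(a,b) in pts.items():
    a=(215+a[0]/7-.5+.5/7,125+a[1]/7-.5+.5/7);b=(210+b[0]/5.5-.4,195+b[1]/5.5-.4)
    X,e=tri((T,a),(S,b)); print(k,X,e[0],[round(v,4) for v in atz(T,a,.045)[:2]])
```

```text
FR [ 0.6193 -0.1078  0.0403] 0.9159719376150395 [np.float64(0.6189), np.float64(-0.1084)]
FL [0.6088 0.1368 0.0447] 0.7926751646317237 [np.float64(0.6088), np.float64(0.136)]
BR [ 0.7479 -0.1022  0.0459] 0.9657999693049273 [np.float64(0.7484), np.float64(-0.1031)]
BL [0.7367 0.1415 0.0489] 0.09406335007802445 [np.float64(0.7375), np.float64(0.142)]
tipL [ 0.5439 -0.0555  0.0132] 0.7639869021228627 [np.float64(0.5413), np.float64(-0.0553)]
tipR [ 0.5459 -0.0863  0.0091] 1.0526463622663067 [np.float64(0.5429), np.float64(-0.0855)]
buttL [ 0.7317 -0.0455  0.0333] 2.096633668905239 [np.float64(0.7298), np.float64(-0.0473)]
buttR [ 0.7333 -0.072   0.0299] 1.5227522772357502 [np.float64(0.7305), np.float64(-0.0729)]
yelR [ 0.5429 -0.0042  0.0245] 0.4072379493663492 [np.float64(0.5411), np.float64(-0.0047)]
yelL [0.5417 0.0233 0.0285] 0.6352914552031693 [np.float64(0.5404), np.float64(0.0223)]
hndEndL [ 0.6405 -0.0527  0.0267] 0.5972930846386405 [np.float64(0.6375), np.float64(-0.0517)]
hndEndR [ 0.641  -0.0784  0.0247] 1.2507585319828591 [np.float64(0.6383), np.float64(-0.0788)]
barR [ 0.7137 -0.1052  0.0467] 1.0575922860133704 [np.float64(0.7144), np.float64(-0.1064)]
barFR [ 0.6945 -0.1057  0.0478] 0.9569886220224133 [np.float64(0.6953), np.float64(-0.1068)]
barFL [0.6852 0.1392 0.051 ] 0.9449277270212842 [np.float64(0.6865), np.float64(0.1388)]
```

```bash
cat >> h.py <<'E'
def Ryaw(y):
    # tool down, tool x at world yaw y
    c,s=np.cos(y),np.sin(y); return np.array([[c,s,0],[s,-c,0],[0,0,-1.]])
np.set_printoptions(precision=4,suppress=True)
E
python3 - <<'E'
from h import *
print(toolmove([.57,-.07,.2],Ryaw(.048)))
E
```

```text
(array([ 520.9241, -333.0609,   31.1888]), array([-0.0014, -0.0001,  0.2637]))
```

Request:
step_arm:
  targets: "40 -26 2 0 0 0.02; 85 -55 4 0 0 0.04; 130 -83 6 0 0 0.07; 175 -112 8 0 0 0.09; 220 -141 10 0 0 0.11; 265 -170 12 0 0 0.13; 310 -198 15 0 0 0.16; 350 -224 18 0 0 0.18"
  grip: 65

```text
time_s: 1.15
eef_pos: [0.4417, -0.225, 0.2132]
eef_rot: [0.0, 0.998, 0.066, 0.0]
wrist_force: [0.6, -1.4, 0.5]
opening: 0.648
```

Run:
```python
from h import *
print(toolmove([.57,-.07,.2],Ryaw(.048)))
```

```text
(array([ 147.4673, -136.8904,   13.1987]), array([ 0.    , -0.0002,  0.0834]))
```

Request:
step_arm:
  targets: "40 -37 3 0 0 0.02; 80 -74 6 0 0 0.05; 115 -107 10 0 0 0.07; 147 -137 13 0 0 0.083; 147 -137 13 0 0 0.083; 147 -137 13 0 0 0.083"

```text
time_s: 1.9
eef_pos: [0.5681, -0.0716, 0.1999]
eef_rot: [0.0, 1.0, 0.025, -0.001]
wrist_force: [-0.1, -0.5, 0.7]
opening: 0.652
```

Run:
```python
from h import *
print(toolmove([.57,-.07,.2],Ryaw(.048)))
c=snap('wrist','w1');print(c['xyz'])
```

```text
(array([ 1.9622, -1.5158, -0.1223]), array([0.    , 0.0011, 0.0015]))
[ 0.641  -0.0685  0.3432]
```

View pics/w1.png

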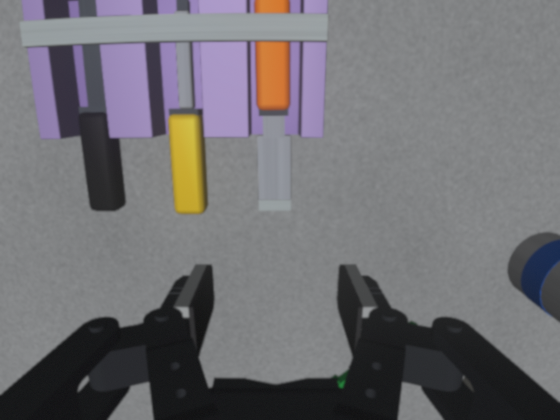

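The wrist view shows the blade tip corners near (259,209) and (291,209), the handle end near (257,108) to (290,108), and the rack front edge at about (40,137) to (323,135). I'll enlarge it.

Run:
```python
from h import *
crop('w1','w1c',220,0,340,220,3)
crop('w1','w1d',20,0,340,150,2.5)
```

```text
(no output)
```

View pics/w1c.png

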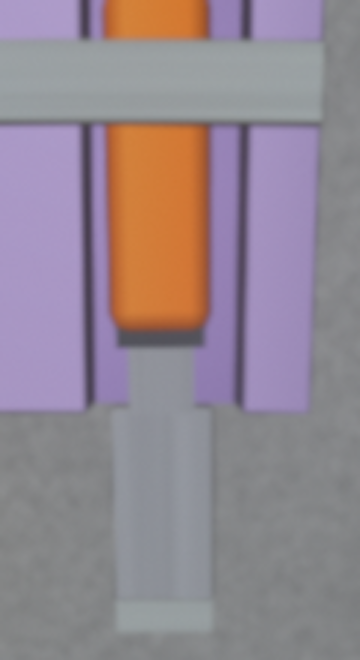

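View pics/w1d.png

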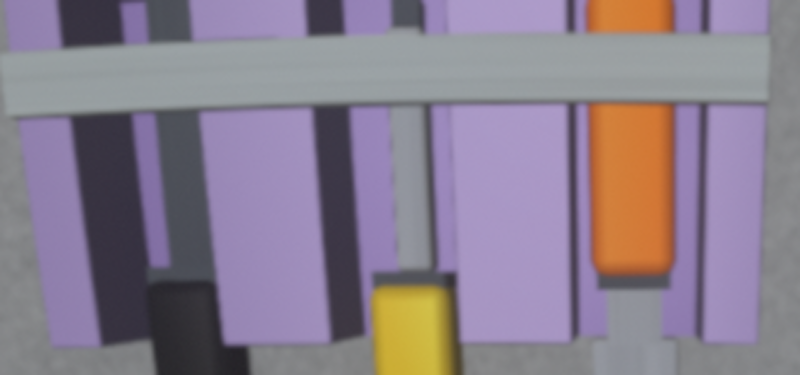

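Run:
```python
from h import *
W=load('w1');T=load('top0')
f=lambda a:(220+a[0]/3-1/3,a[1]/3-1/3)
t=lambda a:(215+a[0]/7-.43,125+a[1]/7-.43)
for k,a,z in [('tipL',(116,632),.010),('tipR',(213,631),.010),('bladeL@top',(113,412),.015),('bladeR',(211,412),.015),('hendL',(112,322),.031),('hendR',(209,322),.031),
 ('hbarL',(105,125),.03),('hbarR',(208,125),.03),('FR',(308,410),.045),('slotL',(86,410),.045),('slotR',(244,410),.045),('slotLbar',(82,126),.045),('slotRbar',(249,126),.045),('barF',(322,122),.051)]:
    print(k,atz(W,f(a),z))
d=lambda a:(20+a[0]/2.5-.4,a[1]/2.5-.4)
print('FL',atz(W,d((50,346)),.045))
for k,a,b in [('tipL',(530,548),(116,632)),('tipR',(603,546),(213,631)),('FR',(662,366),(308,410))]: print(k,tri((T,t(a)),(W,f(b))))
```

```text
tipL [ 0.5423 -0.0569  0.01  ]
tipR [ 0.5443 -0.0893  0.01  ]
bladeL@top [ 0.6149 -0.0536  0.015 ]
bladeR [ 0.6164 -0.084   0.015 ]
hendL [ 0.6418 -0.0531  0.031 ]
hendR [ 0.6432 -0.0811  0.031 ]
hbarL [ 0.695  -0.0491  0.03  ]
hbarR [ 0.6964 -0.0777  0.03  ]
FR [ 0.6206 -0.1099  0.045 ]
slotL [ 0.6175 -0.0474  0.045 ]
slotR [ 0.6197 -0.0918  0.045 ]
slotLbar [ 0.6919 -0.044   0.045 ]
slotRbar [ 0.6941 -0.0882  0.045 ]
barF [ 0.6951 -0.1066  0.051 ]
FL [0.6093 0.1358 0.045 ]
tipL (array([ 0.5439, -0.0566,  0.015 ]), [np.float64(0.4912143224722293), np.float64(0.4912143224722292)])
tipR (array([ 0.5457, -0.088 ,  0.015 ]), [np.float64(1.0038577367067032), np.float64(1.0038577367066928)])
FR (array([ 0.62  , -0.1097,  0.0399]), [np.float64(1.0064103320810716), np.float64(1.0064103320810576)])
```

Run:
```python
from h import *
print(toolmove([.572,-.0713,.002],Ryaw(.06)))
```

```text
(array([  4.2021,  -0.6295, 198.0443]), array([ 0.0001,  0.0008, -0.0115]))
```

Request:
step_arm:
  targets: "1 0 40 0 0 -0.005; 2 0 85 0 0 -0.01; 3 0 125 0 0 -0.01; 3 0 150 0 0 -0.01; 3 0 165 0 0 -0.01; 3 0 165 0 0 -0.01; 3 0 165 0 0 -0.01"

```text
time_s: 2.82
eef_pos: [0.5724, -0.0721, 0.0366]
eef_rot: [0.0, 1.0, 0.029, 0.001]
wrist_force: [0.1, -0.9, -0.9]
opening: 0.651
```

Run:
```python
from h import *
print(toolmove([.572,-.0713,.002],Ryaw(.06)))
c=snap('wrist','w2');c=snap('scene','s2');crop('s2','s2c',190,140,350,290,5)
```

```text
(array([-0.4618, -0.8291, 34.6194]), array([ 0.0008, -0.002 , -0.0016]))
```

View pics/w2.png

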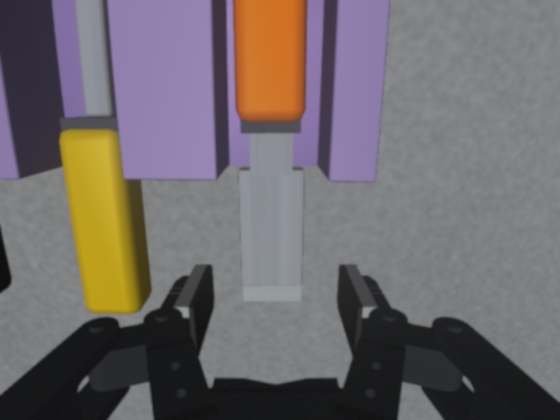

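View pics/s2c.png

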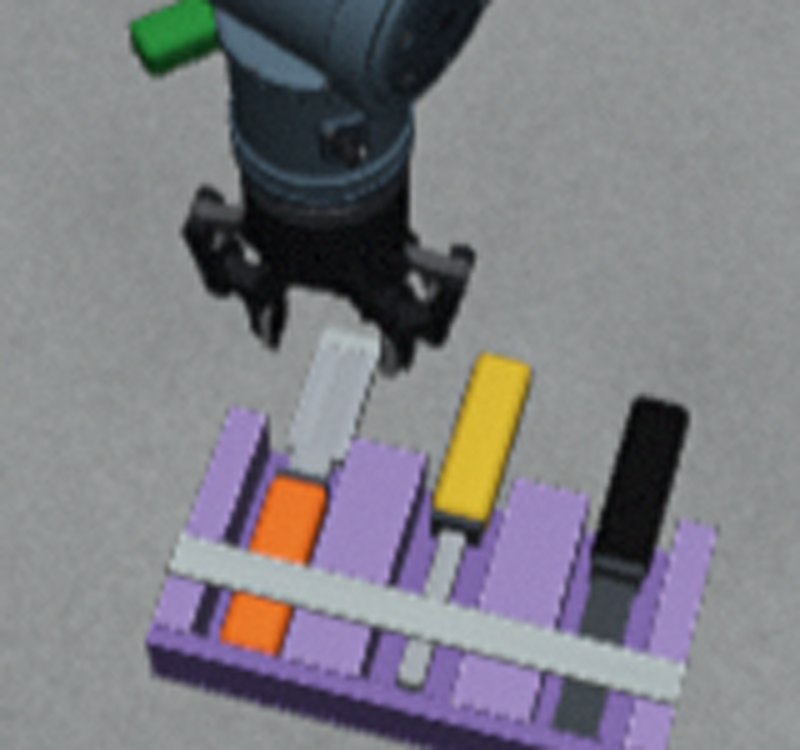

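Request:
step_arm:
  targets: "0 -1 10 0 0 0; 0 -1 20 0 0 0; 0 -1 28 0 0 0; 0 -1 33 0 0 0; 0 -1 33 0 0 0"

```text
time_s: 3.55
eef_pos: [0.571, -0.0703, 0.0016]
eef_rot: [-0.0, 1.0, 0.029, -0.001]
wrist_force: [0.6, -0.1, -0.5]
opening: 0.653
```

Request:
step_arm:
  targets: "0 0 0 0 0 0; 0 0 0 0 0 0; 0 0 0 0 0 0; 0 0 0 0 0 0; 0 0 0 0 0 0; 0 0 0 0 0 0"
  grip: 0

```text
time_s: 4.3
eef_pos: [0.5718, -0.0705, 0.0025]
eef_rot: [0.0, 1.0, 0.029, 0.0]
wrist_force: [0.5, -0.3, 3.9]
opening: 0.352
```

Run:
```python
from h import *
c=snap('wrist','w3');c=snap('scene','s3');crop('s3','s3c',190,140,350,290,5)
```

```text
(no output)
```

View pics/w3.png

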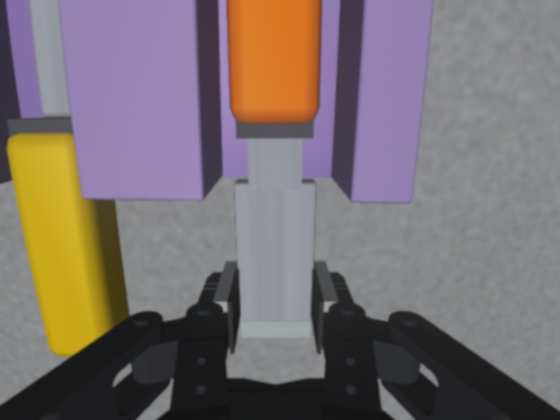

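View pics/s3c.png

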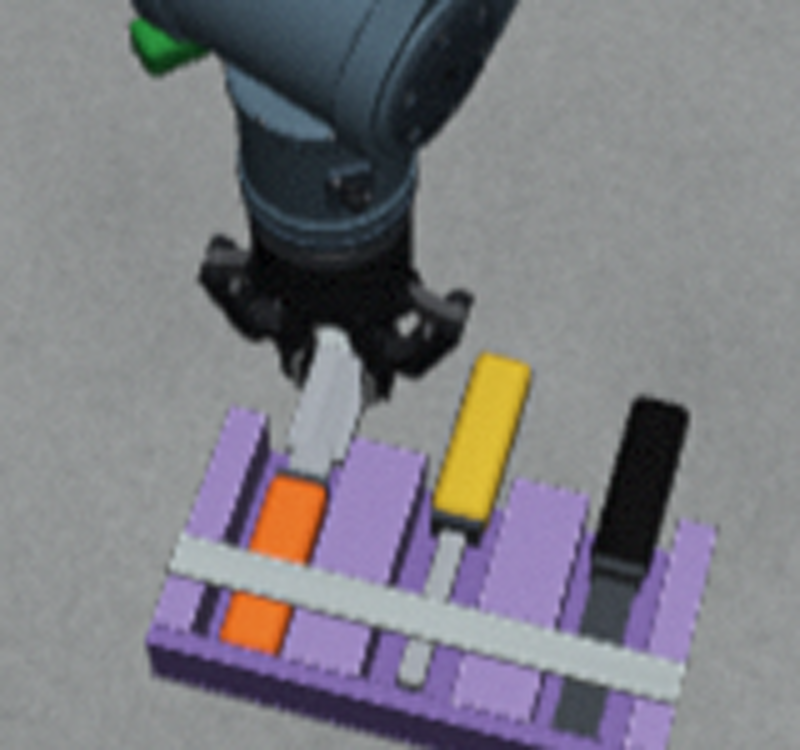

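Request:
step_arm:
  targets: "0 0 -2 0 0 0; -8 0 -4 0 0 0; -20 0 -4 0 0 0; -30 0 -4 0 0 0; -30 0 -4 0 0 0"

```text
time_s: 5.03
eef_pos: [0.5401, -0.0721, 0.006]
eef_rot: [-0.0, 1.0, 0.029, -0.001]
wrist_force: [-0.5, -0.6, -3.0]
opening: 0.356
```

Run:
```python
from h import *
print(ctrl.get_obs()['torque'])
c=snap('wrist','w4');c=snap('scene','s4');crop('s4','s4c',190,110,350,260,5)
```

```text
[-0.0503  0.1379 -0.0048]
```

View pics/w4.png

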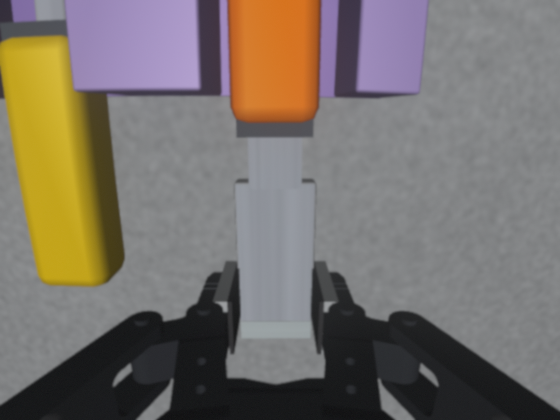

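View pics/s4c.png

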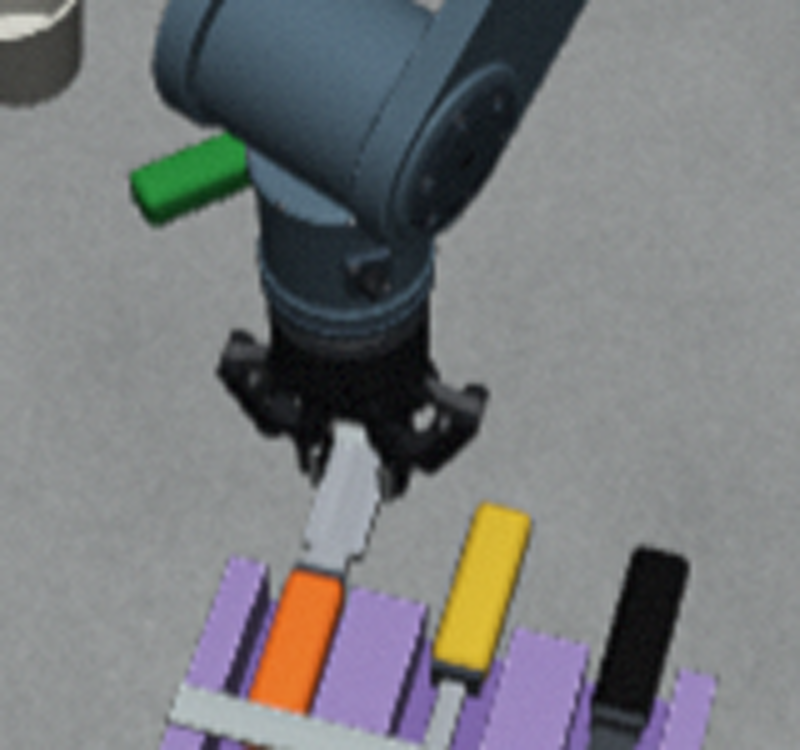

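Run:
```python
from h import *
T=load('top0')
for p in [(355,250),(349,248),(308,295),(314,300)]: print(atz(T,p,.01))
```

```text
[ 0.4101 -0.2507  0.01  ]
[ 0.4155 -0.2329  0.01  ]
[ 0.2749 -0.115   0.01  ]
[ 0.2609 -0.1329  0.01  ]
```

Request:
step_arm:
  targets: "-15 0 0 0 0 0; -35 0 0 0 0 0; -55 0 0 0 0 0; -75 0 0 0 0 0; -95 0 0 0 0 0; -110 0 0 0 0 0; -117 0 0 0 0 0; -117 0 0 0 0 0"

```text
time_s: 6.12
eef_pos: [0.4249, -0.0793, 0.0065]
eef_rot: [0.0, 1.0, 0.029, 0.0]
wrist_force: [-0.3, 0.6, -2.4]
opening: 0.356
```

Run:
```python
from h import *
print(ctrl.get_obs()['torque'],ctrl.get_obs()['wrist_force'])
c=snap('wrist','w5');c=snap('scene','s5');crop('s5','s5c',190,110,350,260,5)
```

```text
[-0.0339  0.1801 -0.0284] [-0.3455  0.6251 -2.4281]
```

View pics/w5.png

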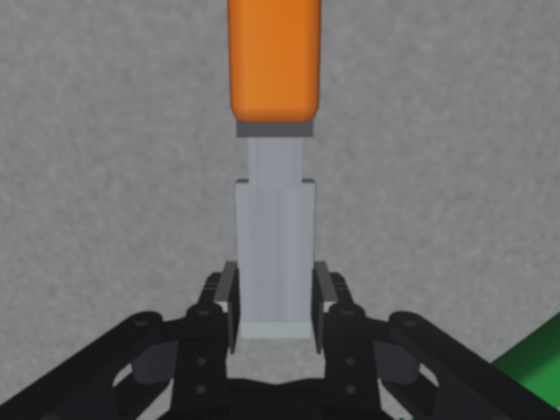

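View pics/s5c.png

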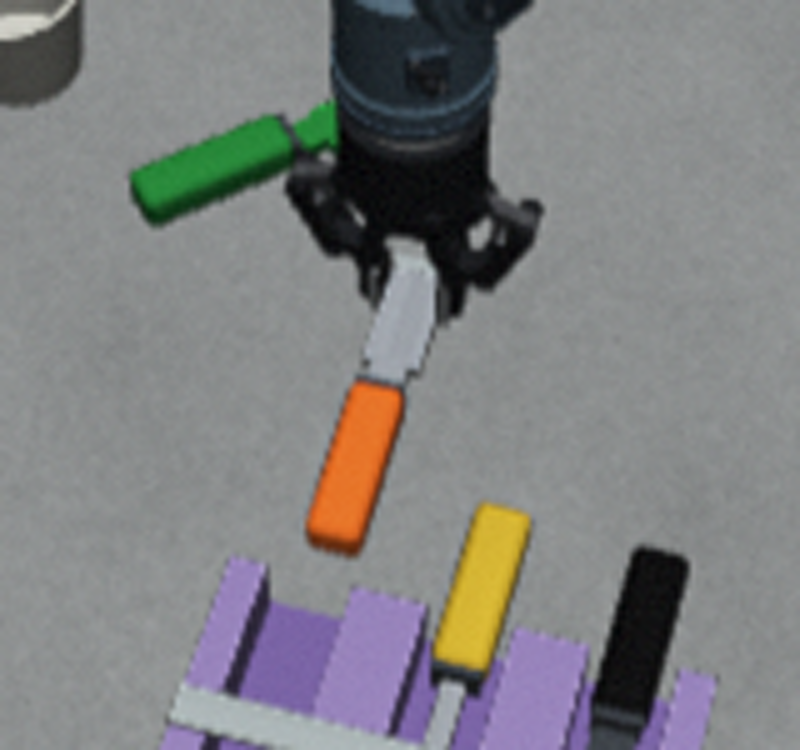

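Request:
step_arm:
  targets: "0 0 3 0 0 0; 0 0 5 0 0 0; 0 0 7 0 0 0; 0 0 7 0 0 0; 0 0 7 0 0 0"

```text
time_s: 6.85
eef_pos: [0.4248, -0.079, -0.0003]
eef_rot: [-0.0, 1.0, 0.029, -0.0]
wrist_force: [-2.7, 1.4, 6.8]
opening: 0.358
```

Request:
step_arm:
  targets: "0 0 0 0 0 0; 0 0 0 0 0 0; 0 0 0 0 0 0; 0 0 0 0 0 0"
  grip: 65

```text
time_s: 7.35
eef_pos: [0.4248, -0.0791, -0.0007]
eef_rot: [-0.0, 1.0, 0.029, 0.0]
wrist_force: [-0.1, 0.5, 0.7]
opening: 0.65
```

Request:
step_arm:
  targets: "0 0 -10 0 0 0; 0 0 -30 0 0 0; 0 0 -60 0 0 0; 0 0 -90 0 0 0; 0 0 -120 0 0 0; 0 0 -130 0 0 0; 0 0 -130 0 0 0; 0 0 -130 0 0 0"

```text
time_s: 8.35
eef_pos: [0.4239, -0.0787, 0.1282]
eef_rot: [-0.0, 1.0, 0.029, -0.001]
wrist_force: [-0.3, 0.5, 0.4]
opening: 0.649
```

Run:
```python
from h import *
print(ctrl.get_obs()['torque'],ctrl.get_obs()['wrist_force'])
c=snap('wrist','w6');c=snap('scene','s6');crop('s6','s6c',190,110,350,260,5)
```

```text
[ 0.0237 -0.0031  0.0458] [-0.2986  0.5041  0.4159]
```

View pics/w6.png

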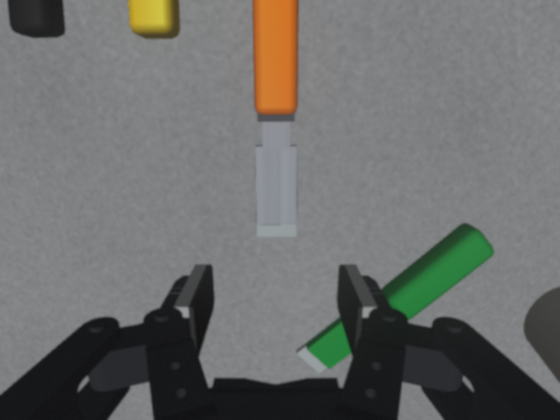

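View pics/s6c.png

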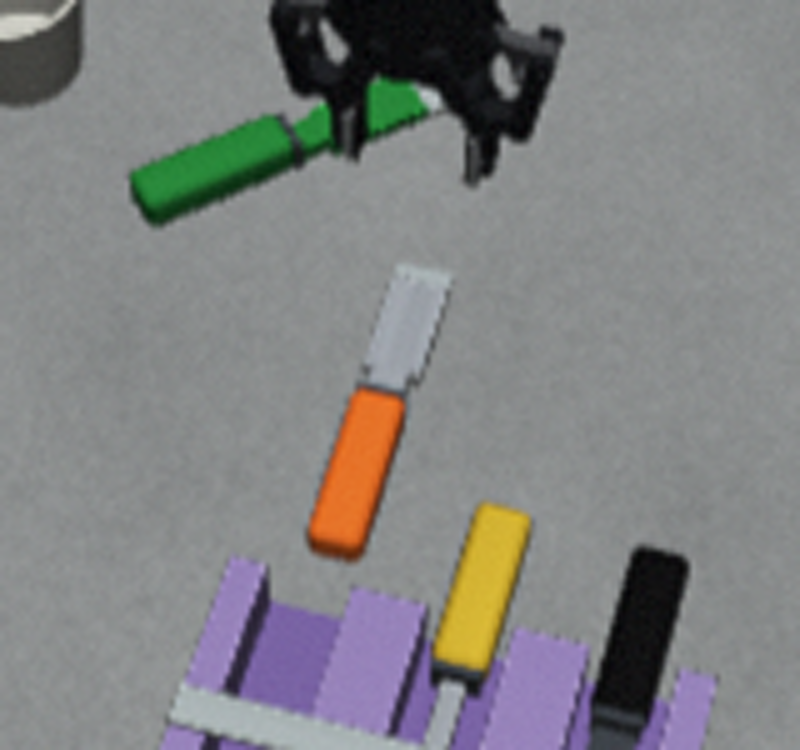

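Run:
```python
from h import *
W=load('w6');S=load('s6')
for k,a,z in [('tipL',(257,236),.005),('tipR',(296,236),.005),('hL',(255,111),.026),('hR',(297,111),.026),('h0L',(252,5),.026),('h0R',(298,5),.026)]:
    print(k,atz(W,a,z))
s=lambda a:(190+a[0]/5-.4,110+a[1]/5-.4)
for k,a,z in [('buttR',(310,540),.026),('buttL',(362,552),.026)]: print(k,atz(S,s(a),z))
for k,a,b in [('tipL',(257,236),(450,277)),('tipR',(296,236),(397,267)),('hL',(255,111),(405,400)),('hR',(297,111),(356,392))]: print(k,tri((W,a),(S,s(b))))
```

```text
tipL [ 0.3957 -0.0661  0.005 ]
tipR [ 0.3975 -0.0981  0.005 ]
hL [ 0.4945 -0.0615  0.026 ]
hR [ 0.4962 -0.0901  0.026 ]
h0L [ 0.5607 -0.0565  0.026 ]
h0R [ 0.5624 -0.0859  0.026 ]
buttR [ 0.59   -0.0782  0.026 ]
buttL [ 0.5882 -0.051   0.026 ]
tipL (array([ 0.394 , -0.0663, -0.0001]), [np.float64(0.4465264720769802), np.float64(0.44652647207687657)])
tipR (array([ 0.393 , -0.0988, -0.0067]), [np.float64(0.39767260743553584), np.float64(0.3976726074356226)])
hL (array([ 0.4942, -0.0605,  0.0237]), [np.float64(0.8732767060607367), np.float64(0.8732767060607476)])
hR (array([ 0.4957, -0.0886,  0.0202]), [np.float64(1.9778110522235188), np.float64(1.9778110522234689)])
```

Request:
step_arm:
  targets: "10 0 -10 0 0 -0.18; 20 0 -20 0 0 -0.36; 35 0 -30 0 0 -0.54; 50 0 -40 0 0 -0.72; 65 0 -40 0 0 -0.9; 80 0 -40 0 0 -1.08; 90 0 -40 0 0 -1.26; 100 0 -40 0 0 -1.44"

```text
time_s: 9.45
eef_pos: [0.5243, -0.073, 0.168]
eef_rot: [-0.001, 0.73, 0.683, -0.001]
wrist_force: [-0.5, -1.0, -0.2]
opening: 0.654
```

Request:
step_arm:
  targets: "0 0 0 0 0 -0.18; 0 0 0 0 0 -0.36; 0 0 0 0 0 -0.54; 0 0 0 0 0 -0.72; 0 0 0 0 0 -0.9; 0 0 0 0 0 -1.08; 0 0 0 0 0 -1.26; 0 0 0 0 0 -1.44"

```text
time_s: 10.45
eef_pos: [0.524, -0.073, 0.168]
eef_rot: [-0.001, 0.098, 0.995, 0.0]
wrist_force: [0.3, 0.9, -0.2]
opening: 0.648
```

Run:
```python
from h import *
o=ctrl.get_obs();print(o['q'])
print(toolmove([.5465,-.0723,.1],Ryaw(.066+np.pi)))
```

```text
[-0.363   0.1473  1.7805  0.      1.2159 -1.7369]
(array([-22.0687,   5.0904,  67.9794]), array([ 0.0006, -0.0021, -0.2629]))
```

Request:
step_arm:
  targets: "-6 1 15 0 0 -0.13; -12 3 30 0 0 -0.263; -22 5 50 0 0 -0.263; -22 5 66 0 0 -0.263; -22 5 66 0 0 -0.263; -22 5 66 0 0 -0.263"

```text
time_s: 11.2
eef_pos: [0.547, -0.0728, 0.1035]
eef_rot: [-0.0, -0.03, 1.0, -0.0]
wrist_force: [0.2, -0.6, 0.4]
opening: 0.653
```

Run:
```python
from h import *
print(toolmove([.5465,-.0723,.002],Ryaw(.066+np.pi)))
c=snap('wrist','w7');c=snap('top','t7')
```

```text
(array([  0.5036,   0.5383, 101.5104]), array([-0.    , -0.    , -0.0059]))
```

View pics/w7.png

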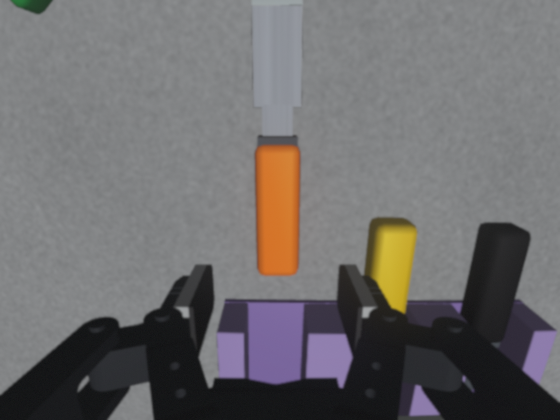

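Run:
```python
from h import *
W=load('w7');S=load('s6')
for k,a,z in [('buttR',(258,274),.024),('buttL',(299,274),.024),('hR',(256,146),.026),('hL',(300,146),.026),('bladeR',(252,4),.01),('bladeL',(302,4),.01),('yel near',(366,222),.031)]:
    print(k,atz(W,a,z))
s=lambda a:(190+a[0]/5-.4,110+a[1]/5-.4)
for a,b in [((258,272),(310,542)),((299,272),(362,554))]: print(tri((W,a),(S,s(b))))
```

```text
buttR [ 0.5847 -0.0836  0.024 ]
buttL [ 0.583  -0.0544  0.024 ]
hR [ 0.4947 -0.0889  0.026 ]
hL [ 0.493  -0.0612  0.026 ]
bladeR [ 0.409  -0.0963  0.01  ]
bladeL [ 0.4072 -0.0654  0.01  ]
yel near [ 0.5391 -0.0141  0.031 ]
(array([ 0.5865, -0.0819,  0.0164]), [np.float64(1.9949802047016059), np.float64(1.9949802047016272)])
(array([ 0.5848, -0.0531,  0.0167]), [np.float64(0.7371533791963085), np.float64(0.7371533791963342)])
```

Request:
step_arm:
  targets: "0 0 30 0 0 0; 0 0 55 0 0 0; 0 0 75 0 0 0; 0 0 88 0 0 0; 0 0 96 0 0 0; 0 0 100 0 0 0; 0 0 100 0 0 0"

```text
time_s: 12.18
eef_pos: [0.5474, -0.0728, 0.0036]
eef_rot: [0.0, -0.03, 1.0, -0.0]
wrist_force: [0.1, 0.5, -0.5]
opening: 0.652
```

Request:
step_arm:
  targets: "0 0 0 0 0 0; 0 0 0 0 0 0; 0 0 0 0 0 0; 0 0 0 0 0 0; 0 0 0 0 0 0; 0 0 0 0 0 0"
  grip: 0

```text
time_s: 12.92
eef_pos: [0.5478, -0.073, 0.0041]
eef_rot: [0.001, -0.03, 1.0, -0.0]
wrist_force: [-0.3, 0.3, 6.3]
opening: 0.338
```

Request:
step_arm:
  targets: "0 0 -10 0 0 0; 0 0 -30 0 0 0; 0 0 -55 0 0 0; 0 0 -80 0 0 0; 0 0 -100 0 0 0; 0 0 -100 0 0 0; 0 0 -100 0 0 0"

```text
time_s: 13.8
eef_pos: [0.5463, -0.0725, 0.1024]
eef_rot: [-0.001, -0.03, 1.0, 0.0]
wrist_force: [-0.4, -0.2, -2.5]
opening: 0.34
```

Run:
```python
from h import *
o=ctrl.get_obs();print(o['q'],o['torque'])
c=snap('wrist','w8');c=snap('scene','s8')
```

```text
[-0.3473  0.2815  1.7684 -0.      1.0932 -1.9783] [ 0.0179 -0.101   0.0258]
```

View pics/w8.png

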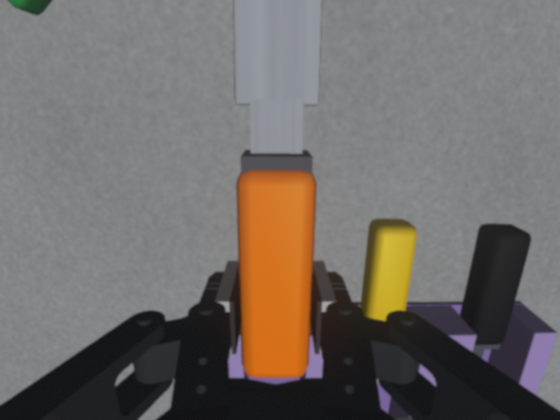

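View pics/s8.png

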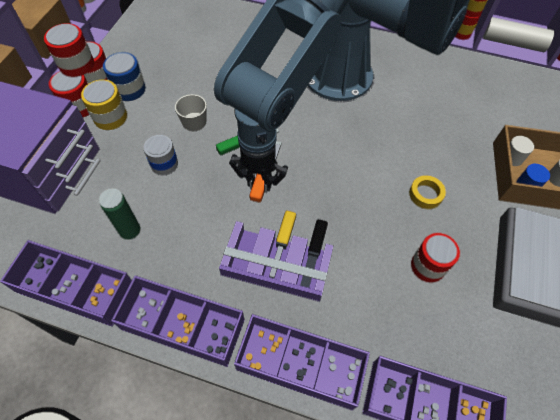

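Request:
step_arm:
  targets: "10 0 -5 0 0 0.17; 25 0 -10 0 0 0.34; 45 0 -10 0 0 0.51; 65 0 -10 0 0 0.68; 85 0 -10 0 0 0.85; 100 0 -10 0 0 1.02; 110 0 -10 0 0 1.19; 117 0 -10 0 0 1.36"

```text
time_s: 14.9
eef_pos: [0.4292, -0.0795, 0.1124]
eef_rot: [-0.001, 0.607, 0.794, -0.0]
wrist_force: [0.4, 0.3, -2.5]
opening: 0.34
```

Request:
step_arm:
  targets: "0 0 0 0 0 0.17; 0 0 0 0 0 0.34; 0 0 0 0 0 0.51; 0 0 0 0 0 0.68; 0 0 0 0 0 0.85; 0 0 0 0 0 1.02; 0 0 0 0 0 1.19; 0 0 0 0 0 1.36"

```text
time_s: 15.9
eef_pos: [0.4295, -0.0795, 0.1124]
eef_rot: [-0.001, 0.972, 0.236, -0.001]
wrist_force: [0.9, -0.8, -1.9]
opening: 0.339
```

Run:
```python
from h import *
o=ctrl.get_obs();print(o['q'])
print(toolmove([.43,-.0784,.1],Ryaw(.046)))
```

```text
[-0.4558  0.0221  2.0451 -0.0002  1.0766  0.6388]
(array([ 0.9211, -0.6996, 12.3578]), array([-0.0014,  0.0018,  0.4303]))
```

Request:
step_arm:
  targets: "0 0 10 0 0 0.15; 1 0 20 0 0 0.3; 1 -1 40 0 0 0.43; 1 -1 55 0 0 0.43; 1 -1 62 0 0 0.43; 1 -1 62 0 0 0.43; 1 -1 62 0 0 0.43"

```text
time_s: 16.77
eef_pos: [0.4312, -0.0786, 0.0517]
eef_rot: [0.0, 1.0, 0.026, 0.0]
wrist_force: [0.7, -0.6, -1.7]
opening: 0.341
```

Run:
```python
from h import *
print(toolmove([.43,-.0784,.05],Ryaw(.046)))
c=snap('wrist','w9');c=snap('scene','s9');crop('s9','s9c',190,110,350,260,5)
```

```text
(array([-1.1908, -0.3044,  1.7478]), array([ 0.0004, -0.0008,  0.0065]))
```

View pics/w9.png

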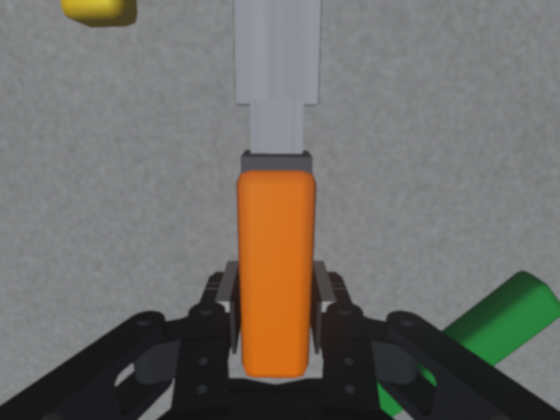

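View pics/s9c.png

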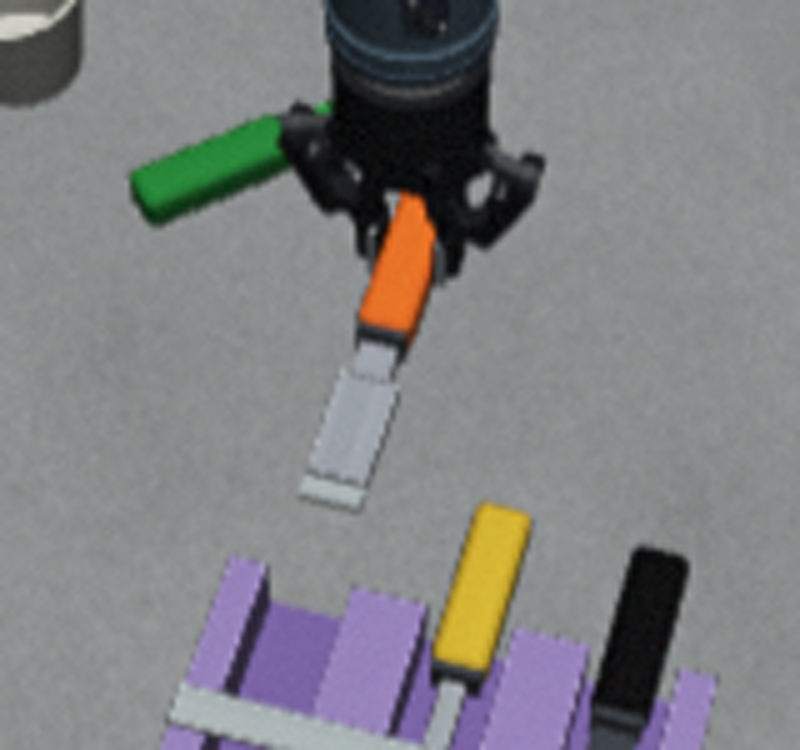

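Run:
```python
from h import *
S=load('s9');s=lambda a:(190+a[0]/5-.4,110+a[1]/5-.4)
o=ctrl.get_obs();M=rot(o['eef_rot'])
for d in (.148,.152):
  for z in (0,.0,):
    for y in (-.016,.016):
      X=o['eef_pos']+M@np.array([d,y,.001]); X[2]=o['eef_pos'][2]-.0036+.005
      p=proj(S,X);print(d,X,[(p[0]-190+.4)*5,(p[1]-110+.4)*5])
for z in (.045,.05,.055): print(z,atz(S,s((331,502)),z))
```

```text
0.148 [ 0.5782 -0.055   0.0533] [np.float64(359.9495296445731), np.float64(506.70939566369907)]
0.148 [ 0.5799 -0.0869  0.0533] [np.float64(298.2439549628523), np.float64(491.83492818305837)]
0.148 [ 0.5782 -0.055   0.0533] [np.float64(359.9495296445731), np.float64(506.70939566369907)]
0.148 [ 0.5799 -0.0869  0.0533] [np.float64(298.2439549628523), np.float64(491.83492818305837)]
0.152 [ 0.5822 -0.0548  0.0533] [np.float64(357.7063949826039), np.float64(513.4641687634723)]
0.152 [ 0.5839 -0.0867  0.0533] [np.float64(295.89924618762706), np.float64(498.5393837052861)]
0.152 [ 0.5822 -0.0548  0.0533] [np.float64(357.7063949826039), np.float64(513.4641687634723)]
0.152 [ 0.5839 -0.0867  0.0533] [np.float64(295.89924618762706), np.float64(498.5393837052861)]
0.045 [ 0.5758 -0.0713  0.045 ]
0.05 [ 0.5785 -0.0702  0.05  ]
0.055 [ 0.5811 -0.0691  0.055 ]
```

Request:
step_arm:
  targets: "0 0 10 0 0 0.006; 0 0 22 0 0 0.006; 0 0 32 0 0 0.006; 0 0 39 0 0 0.006; 0 0 39 0 0 0.006; 0 0 39 0 0 0.006"

```text
time_s: 17.62
eef_pos: [0.431, -0.0785, 0.0124]
eef_rot: [0.0, 1.0, 0.023, 0.0]
wrist_force: [0.6, 0.3, -2.7]
opening: 0.347
```

Request:
step_arm:
  targets: "10 0 0 0 0 0; 22 0 0 0 0 0; 34 0 0 0 0 0; 46 0 0 0 0 0; 56 0 0 0 0 0; 60 0 0 0 0 0; 60 0 0 0 0 0"

```text
time_s: 18.5
eef_pos: [0.4907, -0.0756, 0.0122]
eef_rot: [-0.0, 1.0, 0.023, -0.0]
wrist_force: [0.4, 0.2, -2.7]
opening: 0.336
```

Run:
```python
from h import *
o=ctrl.get_obs();print(o['torque'],rot(o['eef_rot'])[:,0])
c=snap('wrist','w10');c=snap('scene','s10');crop('s10','s10c',200,150,350,290,5)
```

```text
[-0.0661  0.1375  0.0201] [ 0.9989  0.046  -0.0003]
```

View pics/w10.png

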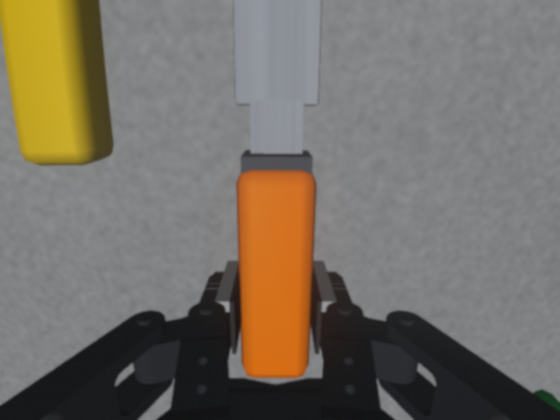

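View pics/s10c.png

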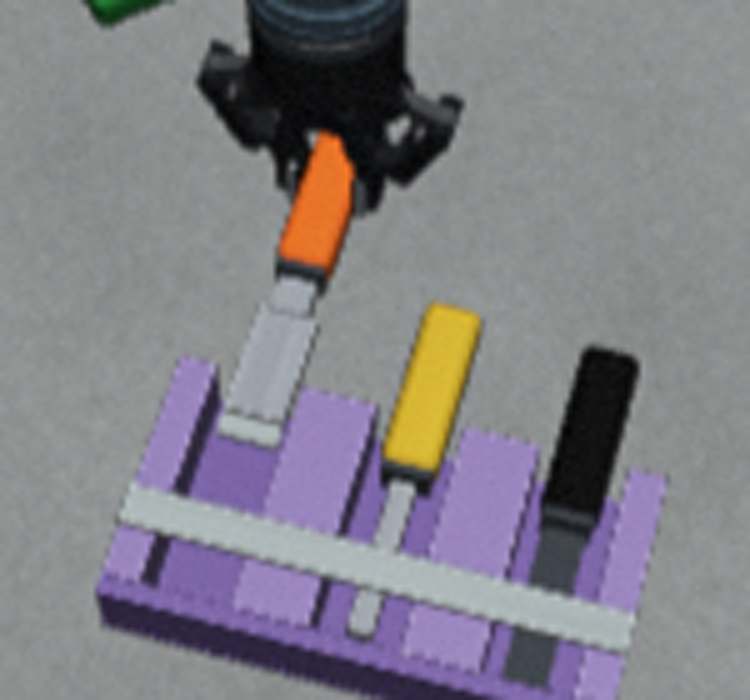

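Request:
step_arm:
  targets: "10 0 0 0 0 0; 22 0 0 0 0 0; 34 0 0 0 0 0; 46 0 0 0 0 0; 58 0 0 0 0 0; 68 0 0 0 0 0; 72 0 0 0 0 0; 72 0 0 0 0 0"

```text
time_s: 19.6
eef_pos: [0.5626, -0.0723, 0.0122]
eef_rot: [-0.0, 1.0, 0.023, -0.0]
wrist_force: [0.5, -0.0, -1.8]
opening: 0.339
```

Run:
```python
from h import *
o=ctrl.get_obs();print(o['torque'],rot(o['eef_rot'])[:,0])
c=snap('wrist','w11');c=snap('scene','s11');crop('s11','s11c',200,150,350,290,5)
```

```text
[-0.0578  0.1568 -0.0593] [ 0.9989  0.0459 -0.0003]
```

View pics/w11.png

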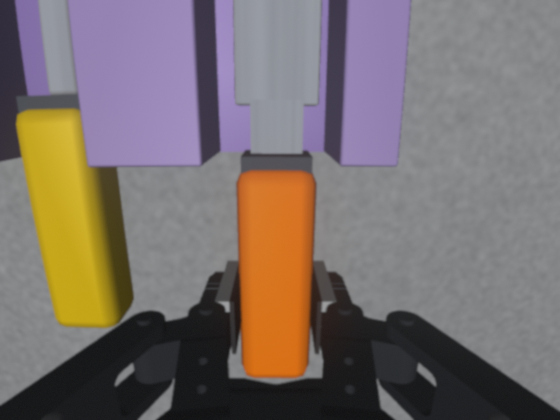

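View pics/s11c.png

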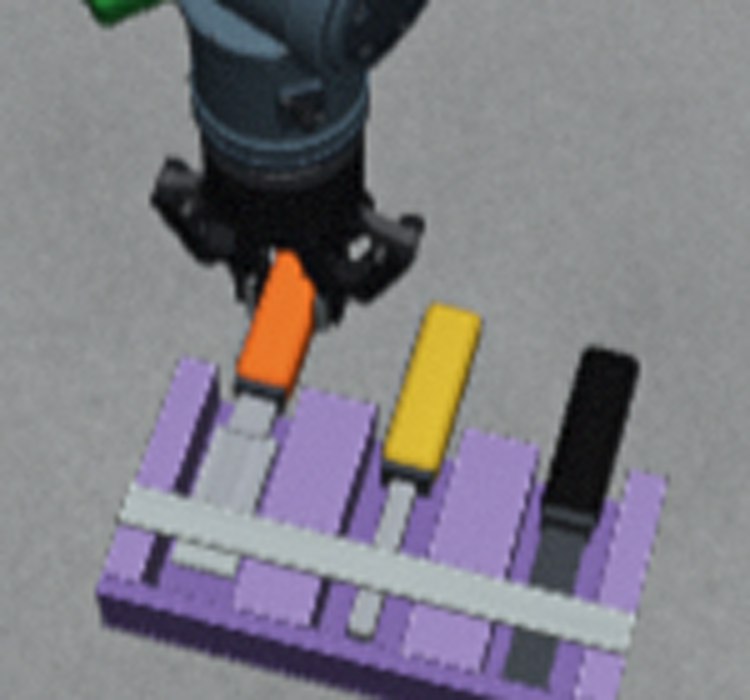

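Request:
step_arm:
  targets: "7 0 0 0 0 0; 14 0 1 0 0 0; 18 0 2 0 0 0; 20 0 2 0 0 0; 20 0 2 0 0 0"

```text
time_s: 20.32
eef_pos: [0.5826, -0.0714, 0.0102]
eef_rot: [-0.0, 1.0, 0.023, -0.0]
wrist_force: [-1.5, -0.1, -2.4]
opening: 0.339
```

Request:
step_arm:
  targets: "1 0 0 0 0 0; 2 0 0 0 0 0; 2 0 0 0 0 0"

```text
time_s: 20.7
eef_pos: [0.5847, -0.0714, 0.0103]
eef_rot: [0.0, 1.0, 0.023, 0.0]
wrist_force: [-0.4, -0.4, -2.7]
opening: 0.34
```

Request:
step_arm:
  targets: "1 0 0 0 0 0; 2 0 0 0 0 0; 2 0 0 0 0 0"

```text
time_s: 21.08
eef_pos: [0.5867, -0.0713, 0.0103]
eef_rot: [0.0, 1.0, 0.023, 0.0]
wrist_force: [0.3, 0.0, -2.1]
opening: 0.338
```

Request:
step_arm:
  targets: "1 0 0 0 0 0; 2 0 0 0 0 0; 2 0 0 0 0 0"

```text
time_s: 21.45
eef_pos: [0.5887, -0.0712, 0.0103]
eef_rot: [0.0, 1.0, 0.023, 0.0]
wrist_force: [-1.2, 0.2, -2.8]
opening: 0.341
```

Request:
step_arm:
  targets: "1 0 0 0 0 0; 1 0 0 0 0 0; 1 0 0 0 0 0"

```text
time_s: 21.82
eef_pos: [0.5894, -0.0711, 0.0102]
eef_rot: [-0.0, 1.0, 0.023, -0.0]
wrist_force: [-0.5, -0.0, -2.6]
opening: 0.335
```

Request:
step_arm:
  targets: "1 0 0 0 0 0; 1 0 0 0 0 0; 1 0 0 0 0 0"

```text
time_s: 22.2
eef_pos: [0.5894, -0.071, 0.0099]
eef_rot: [-0.0, 1.0, 0.023, -0.001]
wrist_force: [-4.9, -0.3, -0.9]
opening: 0.336
```

Request:
step_arm:
  targets: "1 0 0 0 0 0; 1 0 0 0 0 0; 1 0 0 0 0 0"

```text
time_s: 22.58
eef_pos: [0.5895, -0.0709, 0.0095]
eef_rot: [-0.0, 1.0, 0.023, -0.002]
wrist_force: [-7.6, -1.1, 0.2]
opening: 0.335
```

Run:
```python
from h import *
o=ctrl.get_obs();print(o['torque'],rot(o['eef_rot'])[:,0])
c=snap('wrist','w12');c=snap('scene','s12');crop('s12','s12c',210,190,310,275,7.5)
```

```text
[-0.2078  1.1342 -0.0575] [ 0.9989  0.0459 -0.0045]
```

View pics/w12.png

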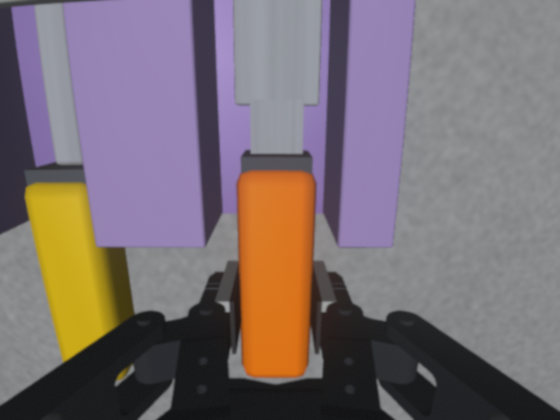

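View pics/s12c.png

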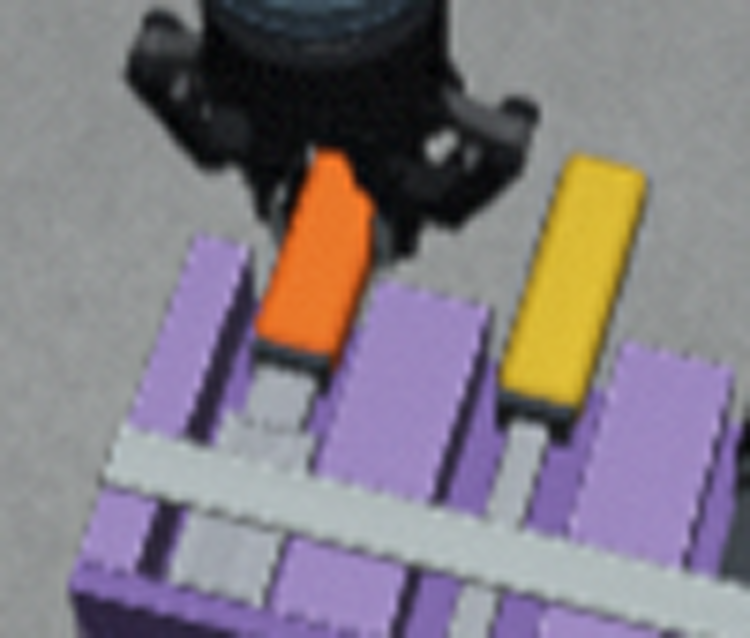

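Request:
step_arm:
  targets: "-1 0 1 0 0 0; -1 0 2 0 0 0; -1 0 2 0 0 0"

```text
time_s: 23.05
eef_pos: [0.5894, -0.071, 0.0091]
eef_rot: [-0.0, 1.0, 0.023, -0.001]
wrist_force: [-9.6, 0.7, 8.1]
opening: 0.336
```

Request:
step_arm:
  targets: "0 0 0 0 0 0; 0 0 0 0 0 0; 0 0 0 0 0 0; 0 0 0 0 0 0"
  grip: 58

```text
time_s: 23.55
eef_pos: [0.5908, -0.0711, 0.0083]
eef_rot: [0.0, 1.0, 0.023, 0.0]
wrist_force: [0.1, 0.8, 0.5]
opening: 0.581
```

Request:
step_arm:
  targets: "0 0 -10 0 0 0; 0 0 -25 0 0 0; 0 0 -45 0 0 0; 0 0 -70 0 0 0; -20 0 -100 0 0 0; -50 0 -120 0 0 0; -70 0 -130 0 0 0; -70 0 -130 0 0 0"

```text
time_s: 24.55
eef_pos: [0.5209, -0.0746, 0.1406]
eef_rot: [0.001, 1.0, 0.023, 0.002]
wrist_force: [1.3, 0.4, 0.4]
opening: 0.578
```

Run:
```python
from h import *
o=ctrl.get_obs();print(o['torque'],o['wrist_force'])
c=snap('wrist','w13');c=snap('scene','s13');crop('s13','s13c',210,190,345,300,5.5);c=snap('top','t13')
```

```text
[ 0.0052  0.0167 -0.0356] [1.3276 0.3872 0.3553]
```

View pics/w13.png

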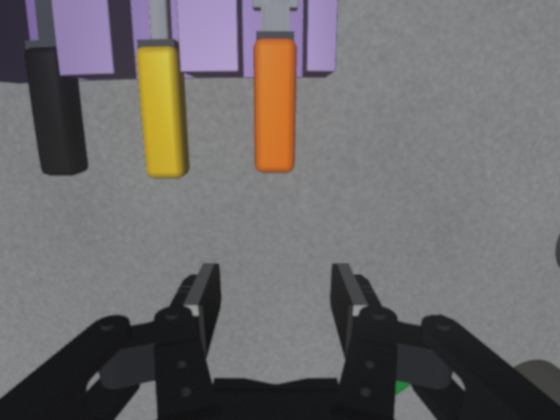

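View pics/s13c.png

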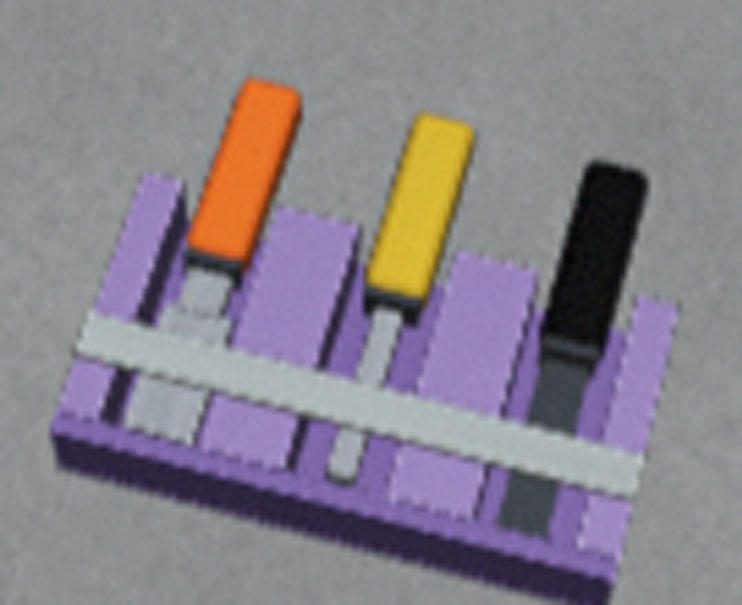

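Run:
```python
from h import *
W=load('w13');S=load('s13')
a=atz(W,(275,171),.018);f=atz(W,(305,72),.045);print(a,f, atz(W,(256,40),.031),atz(W,(294,40),.031), 'handle end')
crop('t13','t13c',215,125,325,210,7)
```

```text
[ 0.548  -0.0743  0.018 ] [ 0.6184 -0.0906  0.045 ] [ 0.6389 -0.0573  0.031 ] [ 0.6401 -0.0829  0.031 ] handle end
```

View pics/t13c.png

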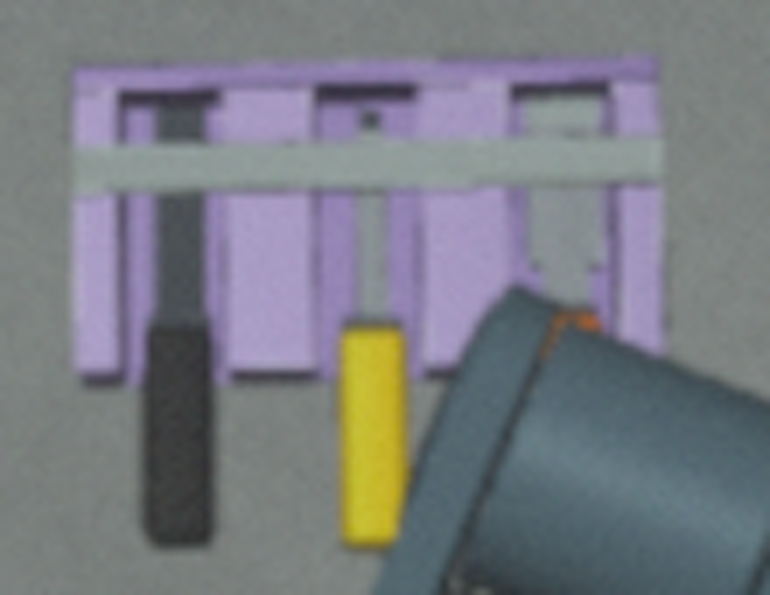

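View pics/t13.png

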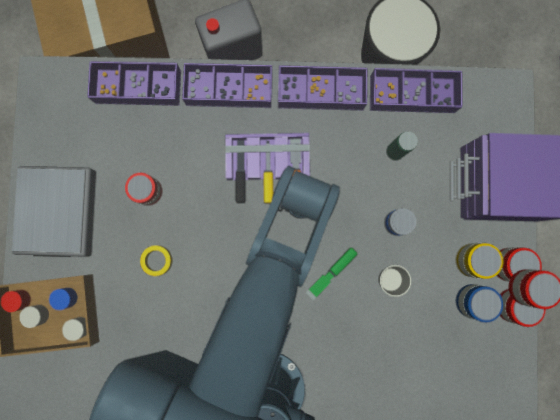

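The butt stands 70 mm out of the rack front, against 70 mm expected when home. The blade meets the stop wall, the other tools and goods haven't moved, and the gripper is clear.

```bash
python3 -c "
from bench import ticket;print(ticket.hand_in())"
```

```text
the job is handed in; nothing more can be done
None
```

The scraper is back in its own slot, blade first under the bar, and the job is handed in at about 25 s of the 64 s allowed. I pulled it out by the blade, laid it on the counter in front of the rack and let go. I then took it by the handle, turned it half round in the air and slid it in until it met the stop wall.

**Last checks:**
- **Fully home:** The wrist force rose to about 8 to 10 N against the stop wall. After letting go, the handle sticks out 70 mm by the wrist camera, against 70 mm worked out from the sizes given, and in the top view the blade reaches the wall.
- **Seated:** About 8 N of upward force showed it was resting on the slot floor before I let go.
- **Neighbours and goods:** The file, punch, cans, tape roll, tub and green look-alike are where they were in the first pictures, as far as I can see. The arm partly hides the punch handle in the last top view, but the scene view shows it unmoved.
- **Gripper:** It is open and about 0.14 m above the counter, touching nothing.

No check failed. Two-view heights scattered by up to 12 mm at the blade tip and 5 to 10 mm at the handle and rack edges. I took the handle height from the text and the contact forces there.

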